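# Flip the sample tag of the measured vial

### The arm

A 7-joint arm with a two-finger parallel gripper is mounted at the origin on the work surface. World frame = base frame: x ahead of the robot, y to its left, z up, the work surface at z = 0. Lengths are in m, angles in rad, forces in N, time in s.
With the tool pointing down it reaches from about 0.35 to 0.9 m from the base axis. Payload 19.9 kg.
Tool frame: the origin (TCP) lies midway between the tips of the shut fingers; the grasp point (between the pads) lies 19 mm behind it; z points along the fingers, y is the direction in which the jaws open and shut (so a half turn about z gives the same grasp; the last joint's range is limited). The gripper opens to 94 mm and grips with 3 to 60 N. Pads are 16 mm wide; open, the fingers measure 119 mm over their backs; the gripper's body (75 mm by 177 mm) begins 78 mm behind the grasp point.
Start: joints at [1.067, 0.417, -0.01, 1.614, 0.005, 1.111, -0.053], TCP at [0.279, -0.559, 0.205] pointing down, gripper open.
Joint ranges: [-2.81, 2.81], [-0.39, 2.02], [-1.27, 1.25], [0.06, 2.57], [-1.19, 4.33], [0.19, 2], [-2.82, 2.82]. Speed limits (rad/s): [1.89, 1.89, 2.39, 2.39, 3.01, 3.01, 3.01].

### API

Orientations are given as a unit quaternion [x, y, z, w].
In Python, from workcell import env gives the robot as it stands.
- The arm moves only by the tool arm_command, never from a script. Its argument "commands" is a list of rows, each a list of 5 numbers: the closure in counts, from 0 (fully open) to 255 (shut), then the shift along the tool's x, y, z in cm, then the turn about the tool's z in rad. In form: [[fingers, tx, ty, tz, spin], ...]. A call has 1 to 8 rows; each row is the pose to reach, as a shift and turn from the pose commanded when the call began, along the tool's axes at that moment; what a row does not reach only later rows make up. A row lasts 1/10 s, in which the tool goes at most 50 mm and 8.59 degrees, less where a joint would pass 70% of its speed; a pose out of reach is approached as far as the arm can. A call with a gripper value outside its range is refused whole. The fingers move at their own pace and stop on an object; "newtons" is the grip in N (left out, the last holds). Time passes only in rows, so rows that repeat a pose let the fingers close. It gives the time, the measured TCP pose, the force and the opening at its end, in the units of the state.
- env.observe(): the state, without advancing time (a new reading comes with each control period).
- env.capture(name): name is "scene" or "top" or "wrist"; returns a dict with "pixels" (384x512x3 uint8, red, green, blue), "K" (3x3 intrinsics, pixels), "rvec" (rotation vector, rad) and "tvec" (3), from world to camera coordinates, as OpenCV has them. Camera axes: x right, y down, z forward; pixel columns grow to the right and rows downward; lengths in m; the calibration is good to about 2 mm. A picture is of the moment at which its call begins. There is no depth.
- env.close_job(): hands the job in, once; it reports no verdict.
Trained networks look in the newest picture that a camera, given by its name, has taken for a name from the list of things; names that differ only in an ending like _2 or _b are one class to them, and where a whole thing is asked for, a point or a joint stands for the part that bears it (a point fixed in the world has none). Each returns a list of dicts, best first, with "confidence" (0 to 1); they miss things now and then, are a little off and sometimes report something else, mostly with a low value. They report only what shows in the picture. A call takes as long as a camera call. They do not tell look-alikes from the thing itself.
- env.silhouettes(camera, name): "mask" (384x512 bool, what is visible of it) and "location" ([column, row] in pixels, amid what is visible of it).
- env.place_of(camera, name): "location" ([column, row] in pixels: a listed point, or the origin of a listed thing).
The state is a dict: "clock": time; "q": joint angles; "qvel": joint speeds; "joint_efforts": joint torques, N m; "eef_pos": TCP position; "ee_rot": TCP orientation; "ft_force": force on the tool from outside, world axes, zero at the start; "wrist_torque": the same for the moment, N m; "grip_width": finger opening in m.
Only numpy, scipy, OpenCV 4.12 (cv2) and the standard library are available. Lean on these libraries where they do the work, as an engineer would, in place of code of your own. Each camera call takes 0.05 s, during which the arm holds its last target.

### The job

The sample in the tall narrow vial has been measured. With a fingertip, push the hinged tag on that vial's stand all the way over its pivot, away from the robot, until it lies level on the vial's side with its framed face up. Leave the other two tags as they are, do not move or lift the vial, the jar or anything else on the table, and finish clear of everything.

Things in the scene. Friction and masses are not known exactly. Their poses are not given: they have to be found in the camera images.
- tall_vial_center (a point): Centre of the tall vial: narrow amber glass vial with a white cap, 28 mm diameter, 95 mm tall, standing upright in the cup of its stand (cup centre 120 mm beyond the hinge along the stand's +x; vial's foot 16 mm and top 111 mm above the table).
- pivot_a (a point): Hinge axis, mid-width, of the tag on the tall vial's stand, 120 mm above the table. Axes fixed to the stand: x towards its cup, y along the hinge, z up. All three stands are alike: steel foot 78 mm wide, 12 mm thick, 55 mm before to 150 mm beyond the hinge, bolted down; two upright cheeks 36 mm long, 6 mm thick, 66 mm apart inside, up to 128 mm above the table.
- tag_a (a joint): Angle of the tag to flip: 0 = level on the robot's side of the hinge (stand's -x), pi/2 = upright, pi = turned over, level on the cup's side; stops at 0 and pi. Starts at 0 to 0.4. A friction hinge: the tag stays at any angle where it is left; 1 to 2 N at its edge turns it.
- edge_a (a point): Middle of the round bead (8 mm diameter) on the free edge of the tag to flip, 70 mm from the hinge axis; moves with the tag. The tag is a white plate 56 mm wide, 5 mm thick; its outer 50 mm overhang with free air above and below (105 mm down to the foot). One face is plain; the other, underneath at first, bears a dark square frame.
- short_jar_center (a point): Centre of the short jar: wide amber glass jar with a white cap, 36 mm diameter, 45 mm tall, standing in the cup of the second stand. To be left alone.
- pivot_b (a point): Hinge axis, mid-width, of the tag on the stand that holds the short jar, to be left alone (starts near 0); same stand and axes as pivot_a.
- tag_b (a joint): Angle of the tag on the stand that holds the short jar, to be left alone (starts near 0); 0 and pi as for tag_a.
- edge_b (a point): Middle of the bead on the free edge of the tag on the stand that holds the short jar, to be left alone (starts near 0).
- pivot_c (a point): Hinge axis, mid-width, of the tag on the stand whose cup is empty, to be left alone (already turned over at the start, near pi); same stand and axes as pivot_a.
- tag_c (a joint): Angle of the tag on the stand whose cup is empty, to be left alone (already turned over at the start, near pi); 0 and pi as for tag_a.
- edge_c (a point): Middle of the bead on the free edge of the tag on the stand whose cup is empty, to be left alone (already turned over at the start, near pi).
- driver: screwdriver 170 mm long lying flat near the robot; origin at its underside. Bystander, to be left alone.
- spanner: spanner 140 mm long lying flat near the robot; origin at its underside. Bystander, to be left alone.
- post: upright steel optical post, 75 mm tall, right of the stands; origin at its underside. Bystander, to be left alone.
- lens_ring: black lens ring, 50 mm across, 10 mm tall, lying near the robot; origin at its underside. Bystander, to be left alone.
- plant_pot: black pot with a seedling, 84 mm across and 75 mm tall without the leaves, right of the stands; origin at its underside. Bystander, to be left alone.
- cell_tray: white divided tray 140 x 100 x 30 mm, left of the stands; origin at its underside. Bystander, to be left alone.
- wash_bottle: white bottle, 60 mm across, 150 mm tall, left of the stands; origin at its underside. Bystander, to be left alone.
Things that resemble listed ones, but are neither listed nor needed, are in the scene too. Leave any pink or turquoise look-alike of the part that bears pivot_a alone.

How it is judged:
By the outcome, as a careful person would: the job done as asked, in the order asked, and still so for the second after the job is handed in, with the robot touching nothing.
It also fails if it takes over 48 s, if anything falls off the work surface, if the arm or the gripper's body presses on something with over 40 N, if the wrist force passes 120 N, or if a joint passes its speed limit or range.

## Working session

There is one attempt and no reset: what is moved stays moved. The work goes in short steps, Python scripts to look and compute and a tool call to move; the robot and the scene stay as the last step left them, time stands still between calls to the robot, and variables do not carry over. Pictures are saved under pics/ and viewed, and the job is handed in when it is done.

Besides the shell and the picture viewer there is one more tool, called after "Call:" by a JSON object that holds its "op" and its "data". arm_command: Moves the arm, as the interface text tells. Its arguments: {"type":"object","properties":{"commands":{"type":"array"},"newtons":{"type":"number"}},"required":["commands"]}

```bash
mkdir -p pics; ls; python3 - <<'E'
from workcell import env
import cv2,numpy as np
for n in ["scene","top"]:
    c=env.capture(n); cv2.imwrite(f"pics/{n}0.png",cv2.cvtColor(c["pixels"],cv2.COLOR_RGB2BGR))
    R=cv2.Rodrigues(np.array(c["rvec"]))[0]; print(n,c["K"][0][0],-R.T@np.array(c["tvec"]))
    for t in ["tall_vial_center","pivot_a","edge_a","short_jar_center"]:
        print(t,[(np.round(d["location"],1).tolist(),round(d["confidence"],2)) for d in env.place_of(n,t)])
print(env.observe())
E
```

```text
pics
scene 379.29575547401623 [ 0.83252232 -0.58291419  1.01741127]
tall_vial_center [([302.1, 264.5], 0.47)]
pivot_a [([261.7, 237.1], 0.95), ([129.9, 207.1], 0.93), ([77.4, 299.1], 0.87), ([315.5, 186.2], 0.79), ([345.1, 142.3], 0.58)]
edge_a [([59.3, 281.6], 0.66), ([110.3, 194.7], 0.65), ([241.4, 223.0], 0.62), ([364.2, 155.2], 0.59), ([296.9, 171.5], 0.57)]
short_jar_center [([341.6, 226.0], 0.45)]
top 403.19005953594626 [ 0.28568572 -0.11071916  1.38123474]
tall_vial_center [([286.5, 121.1], 0.43)]
pivot_a [([296.9, 147.2], 0.91), ([344.0, 264.2], 0.91), ([171.6, 147.6], 0.89), ([425.2, 230.9], 0.74), ([232.2, 145.1], 0.63), ([286.3, 117.5], 0.61)]
edge_a [([351.4, 283.9], 0.95), ([229.3, 162.1], 0.88), ([172.8, 128.7], 0.62), ([299.1, 170.4], 0.6)]
short_jar_center [([239.9, 114.6], 0.53)]
{'clock': 0.5, 'q': array([ 1.06651493,  0.41742718, -0.01026823,  1.61366175,  0.00467821,
        1.1107291 , -0.05303259]), 'qvel': array([ 0.00035696, -0.0009114 ,  0.00052396,  0.00025372, -0.00237962,
       -0.00107409,  0.00027003]), 'joint_efforts': array([ 2.14247601e-03, -8.50470686e+01,  6.38600439e-01, -4.26046908e+01,
       -4.88181738e-02,  1.41319970e-02,  6.59862462e-05]), 'eef_pos': array([ 0.27898292, -0.55920533,  0.20538227]), 'ee_rot': array([ 9.73356194e-01,  2.29298299e-01, -4.19899272e-05, -9.27177234e-05]), 'ft_force': array([ 0.01046298, -0.01264473, -0.84565546]), 'wrist_torque': array([0.01270411, 0.0034484 , 0.02390618]), 'grip_width': 0.09413832999561672}
```

View pics/scene0.png

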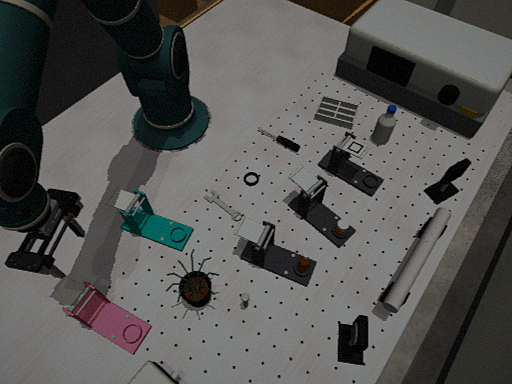

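View pics/top0.png

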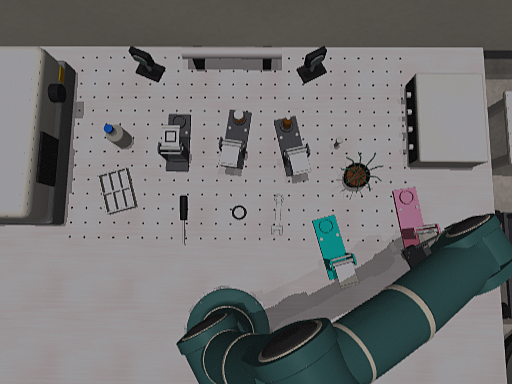

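```bash
python3 - <<'E'
import cv2,numpy as np
a=cv2.imread("pics/scene0.png")[160:300,220:380]; b=cv2.imread("pics/top0.png")[95:185,205:325]
a=cv2.resize(a,None,fx=3.6,fy=3.6,interpolation=cv2.INTER_CUBIC)
b=cv2.resize(b,None,fx=6,fy=6,interpolation=cv2.INTER_CUBIC)
cv2.imwrite("pics/a1.png",a);cv2.imwrite("pics/b1.png",b)
E
```

```text
(no output)
```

View pics/a1.png

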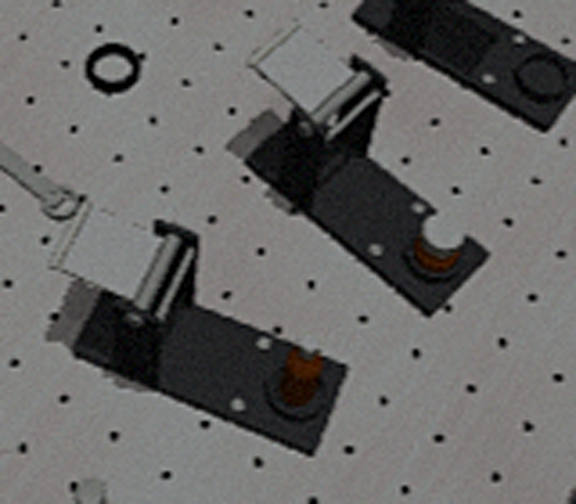

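View pics/b1.png

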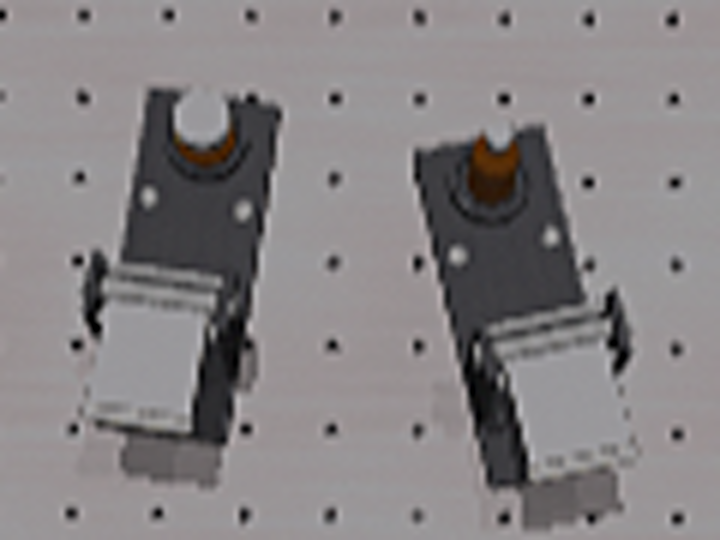

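```bash
cat > h.py <<'E'
from workcell import env
import cv2,numpy as np
from scipy.optimize import least_squares
def cap(n,fn=None):
    c=env.capture(n)
    if fn: cv2.imwrite(fn,cv2.cvtColor(c["pixels"],cv2.COLOR_RGB2BGR))
    return c
def proj(c,P): return cv2.projectPoints(np.array(P,float).reshape(-1,3),np.array(c["rvec"]),np.array(c["tvec"]),np.array(c["K"]),None)[0].reshape(-1,2)
def stand(p,xl,yl,zl):
    x,y,yaw=p[:3]; return [x+np.cos(yaw)*xl-np.sin(yaw)*yl,y+np.sin(yaw)*xl+np.cos(yaw)*yl,zl]
def pts(p):
    th=p[3]
    return [stand(p,0,0,.12),stand(p,-.07*np.cos(th),0,.12+.07*np.sin(th)),stand(p,.12,0,.0635)]
E
python3 - <<'E'
from h import *
cs=cap("scene");ct=cap("top")
obs={"s":[[261.7,237.1],[241.4,223.],[302.1,264.5]],"t":[[296.9,147.2],[299.1,170.4],[286.5,121.1]]}
def f(p): return np.r_[(proj(cs,pts(p))-obs["s"]).ravel(),(proj(ct,pts(p))-obs["t"]).ravel()]
r=least_squares(f,[.55,-.1,.2,.2],loss="soft_l1"); p=r.x; print(p,f(p).reshape(-1,2).round(1).tolist())
for P in pts(p): print(np.round(P,3))
np.save("p.npy",p)
# overlay outlines
def draw(c,fn,box,s):
    im=cv2.cvtColor(c["pixels"],cv2.COLOR_RGB2BGR); x0,y0,x1,y1=box
    im=cv2.resize(im[y0:y1,x0:x1],None,fx=s,fy=s,interpolation=cv2.INTER_CUBIC)
    def pl(L,col):
        q=((proj(c,L)-[x0,y0]+.5)*s).astype(int); cv2.polylines(im,[q],True,col,1)
    pl([stand(p,a,b,.012) for a,b in [(-.055,-.039),(.15,-.039),(.15,.039),(-.055,.039)]],(0,255,0))
    t=p[3]
    pl([stand(p,-a*np.cos(t),b,.12+a*np.sin(t)) for a,b in [(0,-.028),(.07,-.028),(.07,.028),(0,.028)]],(0,0,255))
    pl([stand(p,.12+.014*np.cos(k),.014*np.sin(k),.111) for k in np.linspace(0,6.28,20)],(255,0,0))
    cv2.imwrite(fn,im)
draw(cs,"pics/a2.png",(220,190,340,300),5); draw(ct,"pics/b2.png",(260,95,340,195),6)
E
```

```text
[ 0.57908909 -0.21819797  0.17177277  0.24330354] [[2.2, -0.8], [-0.4, -0.3], [1.6, -0.1], [0.0, 3.7], [2.1, 0.2], [2.8, -0.7]]
[ 0.579 -0.218  0.12 ]
[ 0.512 -0.23   0.137]
[ 0.697 -0.198  0.064]
```

View pics/a2.png

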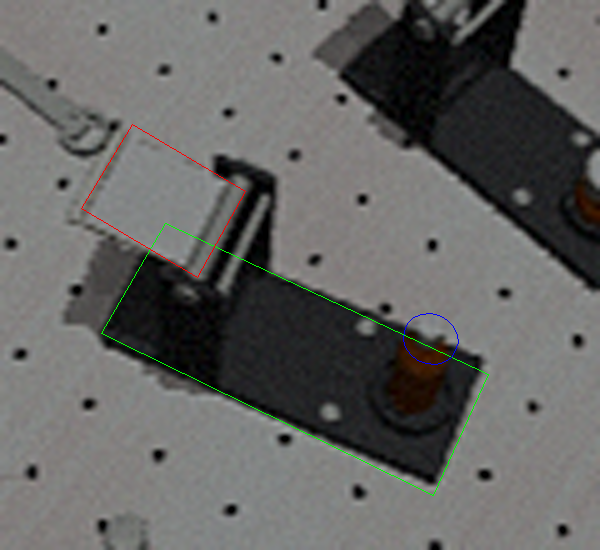

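View pics/b2.png

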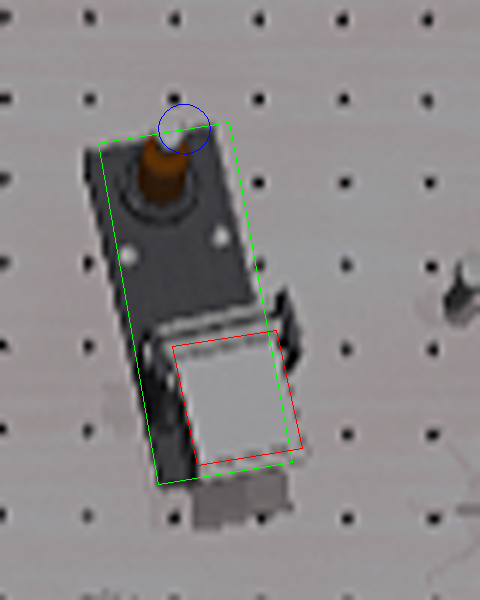

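```bash
cat > fit.py <<'E'
from h import *
p=np.load("p.npy")
cs=cap("scene");ct=cap("top")
S=lambda a,b,s,x0,y0:[(a+.5)/s-.5+x0,(b+.5)/s-.5+y0]
fs=[((-.055,-.039),S(103,333,5,220,190)),((.15,-.039),S(433,487,5,220,190)),((.15,.039),S(484,360,5,220,190))]
ft=[((-.055,.039),S(160,486,6,260,95)),((.15,.039),S(87,152,6,260,95)),((.15,-.039),S(213,123,6,260,95))]
es=[((.072,-.028),S(80,222,5,220,190)),((.072,.028),S(135,124,5,220,190))]
et=[((.072,.028),S(198,476,6,260,95)),((.072,-.028),S(302,460,6,260,95))]
def f(p,full=1):
    o=[]
    for c,F,E in [(cs,fs,es),(ct,ft,et)]:
        P=[stand(p,a,b,.012) for (a,b),_ in F]+[stand(p,-a*np.cos(p[3]),b,.12+a*np.sin(p[3])) for (a,b),_ in E]
        o.append((proj(c,P)-[q for _,q in F+E]).ravel())
    return np.r_[tuple(o)]
r=least_squares(f,p,loss="soft_l1"); p=r.x; print(p.round(4)); print(f(p).reshape(-1,2).round(1).tolist())
np.save("p.npy",p)
for P in pts(p): print(np.round(P,4), proj(cs,[P]).round(1),proj(ct,[P]).round(1))
def draw(c,fn,box,s):
    im=cv2.cvtColor(c["pixels"],cv2.COLOR_RGB2BGR); x0,y0,x1,y1=box
    im=cv2.resize(im[y0:y1,x0:x1],None,fx=s,fy=s,interpolation=cv2.INTER_CUBIC)
    def pl(L,col):
        q=((proj(c,L)-[x0,y0]+.5)*s).astype(int); cv2.polylines(im,[q],True,col,1)
    pl([stand(p,a,b,.012) for a,b in [(-.055,-.039),(.15,-.039),(.15,.039),(-.055,.039)]],(0,255,0))
    t=p[3]
    pl([stand(p,-a*np.cos(t),b,.12+a*np.sin(t)) for a,b in [(0,-.028),(.07,-.028),(.07,.028),(0,.028)]],(0,0,255))
    for z in (.016,.111): pl([stand(p,.12+.014*np.cos(k),.014*np.sin(k),z) for k in np.linspace(0,6.28,20)],(255,0,0))
    return im
a=draw(cs,"",(220,190,340,300),3.3); b=draw(ct,"",(260,95,340,195),4)
h=min(a.shape[0],b.shape[0]); cv2.imwrite("pics/fit.png",np.hstack([a[:h],b[:h]]))
# to tool
st=env.observe(); from scipy.spatial.transform import Rotation as R
Rm=R.from_quat(st["ee_rot"]).as_matrix(); tyaw=np.arctan2(Rm[1,0],Rm[0,0]); print("tool yaw",tyaw,"stand yaw",p[2])
E
python3 fit.py
```

```text
[ 0.578  -0.2162  0.2034  0.1093]
[[-0.1, -0.1], [1.1, -0.6], [1.0, 0.5], [-0.8, -1.8], [-2.2, 1.0], [-0.4, 0.3], [-0.0, -0.6], [0.8, 0.0], [-0.1, 0.3], [-0.0, -0.5]]
[ 0.578  -0.2162  0.12  ] [[264.  235.5]] [[296.3 151.2]]
[ 0.5099 -0.2303  0.1276] [[240.3 224. ]] [[301.  171.9]]
[ 0.6956 -0.192   0.0635] [[304.3 262.4]] [[287.6 120.9]]
tool yaw 0.46282046274576094 stand yaw 0.20342479019076753
```

View pics/fit.png

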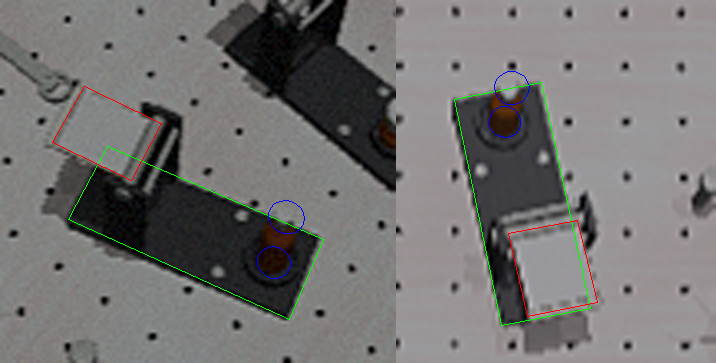

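Call:
{"op": "arm_command", "data": {"commands": [[255,0,0,-5,0],[255,0,0,-7.5,0],[255,4,-3,-7.5,0.1],[255,8,-6,-7.5,0.2],[255,12,-8.5,-7.5,0.26],[255,16,-11.5,-7.5,0.26],[255,20,-14,-7.5,0.26],[255,24,-17,-7.5,0.26]], "newtons": 20}}

```text
clock: 1.5
eef_pos: [0.4186, -0.2984, 0.2807]
ee_rot: [0.995, 0.101, 0.0, 0.0]
ft_force: [1.8, -0.9, 0.3]
grip_width: 0.0333
```

Call:
{"op": "arm_command", "data": {"commands": [[255,2.5,-3,0,0],[255,3.5,-4.5,0,0],[255,3.5,-4.5,0,0]]}}

```text
clock: 1.8
eef_pos: [0.4442, -0.2463, 0.2807]
ee_rot: [0.995, 0.103, 0.0, -0.0]
ft_force: [-0.6, 0.5, 0.4]
grip_width: 0.0095
```

```bash
cat > look.py <<'E'
from h import *
import sys
tag=sys.argv[1]
p=np.load("p.npy")
for n in ["scene","top","wrist"]:
    c=cap(n,f"pics/{n}_{tag}.png"); R=cv2.Rodrigues(np.array(c["rvec"]))[0]; t=np.array(c["tvec"]); o=-R.T@t
    for name,pp in [("pivot_a",pts(p)[0]),("edge_a",pts(p)[1]),("tall_vial_center",pts(p)[2])]:
        pr=proj(c,[pp])[0]; out=[]
        for d in env.place_of(n,name):
            u=np.array(d["location"]); 
            if np.linalg.norm(u-pr)>40 and n!="wrist": continue
            ray=R.T@np.linalg.inv(np.array(c["K"]))@np.r_[u,1]; X=o+ray*(pp[2]-o[2])/ray[2]
            dx=X[:2]-p[:2]; cy,sy=np.cos(p[2]),np.sin(p[2])
            out.append((u.round(1).tolist(),round(d["confidence"],2),"stand xy mm",np.round([1000*(cy*dx[0]+sy*dx[1]),1000*(-sy*dx[0]+cy*dx[1])],1).tolist()))
        print(n,name,"pred",pr.round(1),out)
s=env.observe();print(s["clock"],s["eef_pos"].round(4),s["ee_rot"].round(4),s["ft_force"].round(2),s["grip_width"])
dx=s["eef_pos"][:2]-p[:2];print("tcp in stand mm",1000*(cy*dx[0]+sy*dx[1]),1000*(-sy*dx[0]+cy*dx[1]),1000*s["eef_pos"][2])
E
python3 look.py h1
```

```text
scene pivot_a pred [264.  235.5] [([263.0, 236.6], 0.69, 'stand xy mm', [-1.1, -4.1])]
scene edge_a pred [240.3 224. ] [([242.9, 222.4], 0.93, 'stand xy mm', [-65.5, 7.3])]
scene tall_vial_center pred [304.3 262.4] [([303.6, 264.5], 0.59, 'stand xy mm', [120.4, -6.3])]
top pivot_a pred [296.3 151.2] [([296.3, 146.8], 0.63, 'stand xy mm', [14.2, -3.0])]
top edge_a pred [301.  171.9] [([303.8, 170.1], 0.75, 'stand xy mm', [-65.7, -9.7])]
top tall_vial_center pred [287.6 120.9] [([286.3, 123.6], 0.48, 'stand xy mm', [111.7, 6.1])]
wrist pivot_a pred [247.7  27.7] [([249.0, 31.7], 0.67, 'stand xy mm', [-3.3, -1.1])]
wrist edge_a pred [248.1 107.6] [([251.7, 110.5], 0.77, 'stand xy mm', [-72.2, -3.4])]
wrist tall_vial_center pred [247.9 -99.3] []
2.4 [ 0.443  -0.249   0.2804] [ 0.9949  0.1011 -0.     -0.    ] [0.73 0.72 0.37] 0.0005575166269922177
tcp in stand mm -138.8341356853199 -4.8590845568321255 280.421122017654
```

View pics/wrist_h1.png

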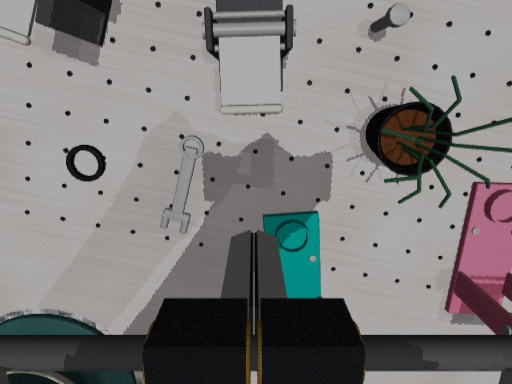

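View pics/scene_h1.png

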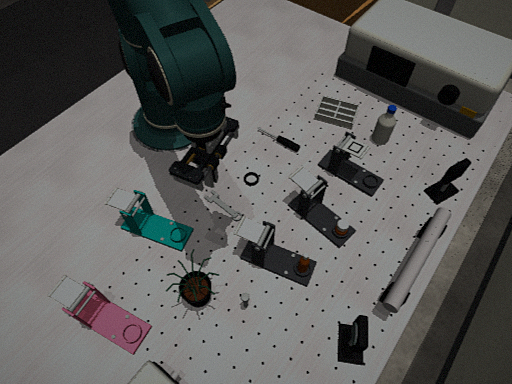

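```bash
python3 - <<'E'
from h import *
C={n:cap(n) for n in ["scene","top","wrist"]}
print(C["wrist"]["K"][0], -cv2.Rodrigues(np.array(C["wrist"]["rvec"]))[0].T@C["wrist"]["tvec"])
E_={"scene":[[241.4,223],[242.9,222.4]],"top":[[299.1,170.4],[303.8,170.1]],"wrist":[[251.7,109.5]]*2}
P_={"scene":[[261.7,237.1],[263,236.6]],"top":[[296.9,147.2],[296.3,146.8]],"wrist":[[249,29],[249,29]]}
for nm,D in (("edge",E_),("piv",P_)):
    f=lambda X:np.concatenate([(proj(C[n],X)-D[n]).ravel()*w for n,w in (("scene",1),("top",1),("wrist",.7))])
    r=least_squares(f,[.55,-.2,.13],loss="soft_l1"); print(nm,r.x.round(4),f(r.x).round(1))
im=cv2.cvtColor(C["wrist"]["pixels"],cv2.COLOR_RGB2BGR)[0:130,190:310]
cv2.imwrite("pics/w3.png",cv2.resize(im,None,fx=4.5,fy=4.5,interpolation=cv2.INTER_CUBIC))
im=cv2.cvtColor(C["scene"]["pixels"],cv2.COLOR_RGB2BGR)[200:270,220:290]
cv2.imwrite("pics/s3.png",cv2.resize(im,None,fx=8,fy=8,interpolation=cv2.INTER_CUBIC))
E
```

```text
[343.01778591   0.         253.44070519] [ 0.5258633  -0.23185109  0.45946419]
edge [ 0.5108 -0.2329  0.141 ] [-1.6 -0.5 -3.1  0.1  3.2  0.4 -1.5  0.7 -0.1 -0.8 -0.1 -0.8]
piv [ 0.5783 -0.2172  0.1163] [ 2.2 -0.7  0.9 -0.2 -0.4  4.2  0.2  4.6  0.5 -0.1  0.5 -0.1]
```

View pics/w3.png

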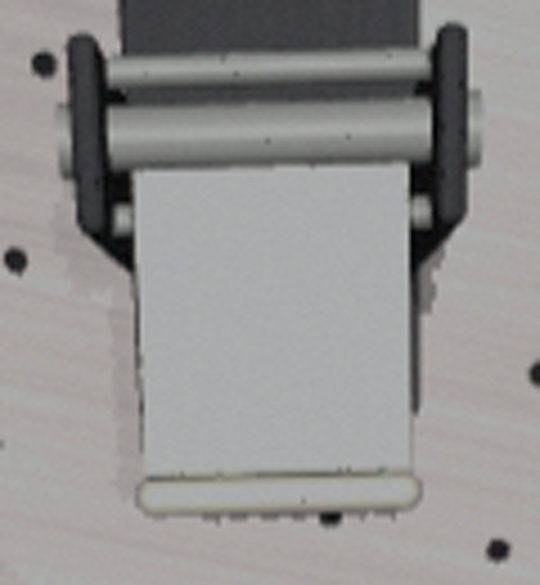

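View pics/s3.png

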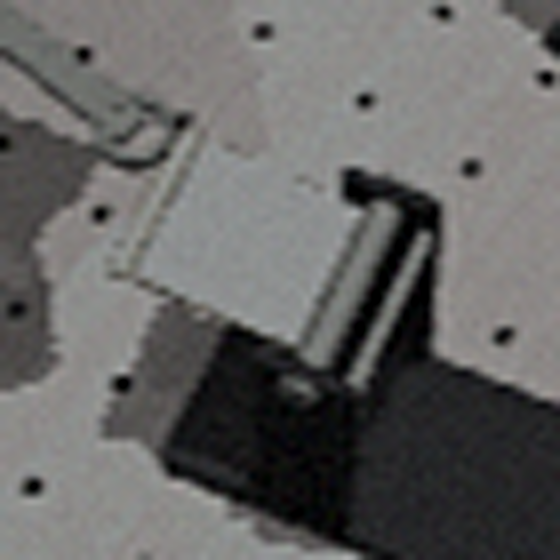

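Call:
{"op": "arm_command", "data": {"commands": [[255,0,-0.2,4,0],[255,0,-0.2,9,0],[255,1,-0.2,13,0],[255,2,-0.2,16,0],[255,3,-0.2,18,0],[255,4,-0.2,18,0],[255,4,-0.2,18,0]]}}

```text
clock: 3.25
eef_pos: [0.4832, -0.2384, 0.101]
ee_rot: [0.995, 0.102, 0.0, -0.0]
ft_force: [0.3, 0.4, 0.7]
grip_width: 0.0005
```

```bash
python3 look.py h2; python3 - <<'E'
import cv2,numpy as np
a=cv2.imread("pics/scene_h2.png")[180:270,190:290];b=cv2.imread("pics/wrist_h2.png")
a=cv2.resize(a,None,fx=4.25,fy=4.25,interpolation=cv2.INTER_CUBIC)[:382]
b=cv2.resize(b[:384],(375,382)); cv2.imwrite("pics/c2.png",np.hstack([a,b]))
E
```

```text
scene pivot_a pred [264.  235.5] [([261.7, 234.7], 0.64, 'stand xy mm', [-6.6, -0.5])]
scene edge_a pred [240.3 224. ] [([242.8, 226.2], 0.87, 'stand xy mm', [-60.7, -3.0])]
scene tall_vial_center pred [304.3 262.4] [([303.5, 263.6], 0.63, 'stand xy mm', [119.2, -4.1])]
top pivot_a pred [296.3 151.2] [([296.3, 147.2], 0.91, 'stand xy mm', [12.9, -2.7])]
top edge_a pred [301.  171.9] []
top tall_vial_center pred [287.6 120.9] [([285.3, 119.0], 0.41, 'stand xy mm', [128.1, 6.2])]
wrist pivot_a pred [246.9  56.6] [([250.8, 60.5], 0.82, 'stand xy mm', [-1.6, -1.7])]
wrist edge_a pred [247.6 213.3] [([256.2, 214.3], 0.91, 'stand xy mm', [-70.1, -4.1])]
wrist tall_vial_center pred [ 247.5 -194. ] []
3.85 [ 0.4818 -0.2389  0.1005] [0.9949 0.1012 0.     0.    ] [-0.01  0.34  0.33] 0.00023265334159204473
tcp in stand mm -98.79228910644521 -2.7792555878940925 100.53053335462135
```

View pics/c2.png

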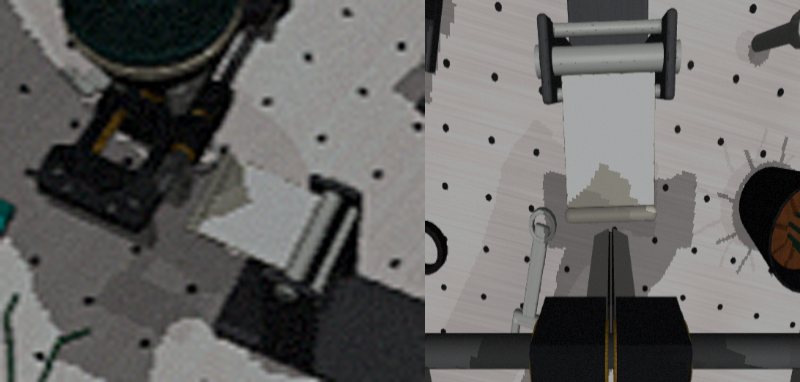

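Call:
{"op": "arm_command", "data": {"commands": [[255,0.4,0,0,0],[255,0.8,0,0,0],[255,1.1,0,0,0],[255,1.3,0,0,0]]}}

```text
clock: 4.25
eef_pos: [0.495, -0.236, 0.1004]
ee_rot: [0.995, 0.101, -0.0, -0.0]
ft_force: [0.1, 0.0, -0.3]
grip_width: 0.0003
```

Call:
{"op": "arm_command", "data": {"commands": [[255,0.2,0,0,0],[255,0.4,0,0,0],[255,0.5,0,0,0]]}}

```text
clock: 4.55
eef_pos: [0.4961, -0.2357, 0.0992]
ee_rot: [0.995, 0.101, -0.003, -0.001]
ft_force: [-21.8, -2.8, 1.7]
grip_width: 0.0003
```

Call:
{"op": "arm_command", "data": {"commands": [[255,0,0,-0.4,0],[255,0.1,0,-0.8,0],[255,0.2,0,-1.2,0],[255,0.4,0,-1.6,0],[255,0.6,0,-2.0,0]]}}

```text
clock: 5.05
eef_pos: [0.5002, -0.2349, 0.119]
ee_rot: [0.995, 0.1, -0.005, -0.001]
ft_force: [-32.7, -3.7, 10.6]
grip_width: 0.0005
```

```bash
python3 - <<'E'
from h import *
b=cap("wrist")["pixels"]; a=cap("scene")["pixels"][180:270,190:290]
for n in ("wrist","scene"): print([(np.round(d["location"],1).tolist(),round(d["confidence"],2)) for d in env.place_of(n,"edge_a")])
a=cv2.resize(a,None,fx=4.25,fy=4.25,interpolation=cv2.INTER_CUBIC)[:382]
cv2.imwrite("pics/c3.png",np.hstack([a,cv2.resize(b,(375,382))])[:,:,::-1]); s=env.observe(); print(s["eef_pos"],s["ft_force"])
E
```

```text
[([253.6, 244.6], 0.89)]
[([363.9, 152.6], 0.97), ([240.1, 221.0], 0.8), ([110.6, 193.9], 0.69), ([295.9, 170.2], 0.66)]
[ 0.500218   -0.23491965  0.11917133] [-31.98328295  -2.64980043  11.71780472]
```

View pics/c3.png

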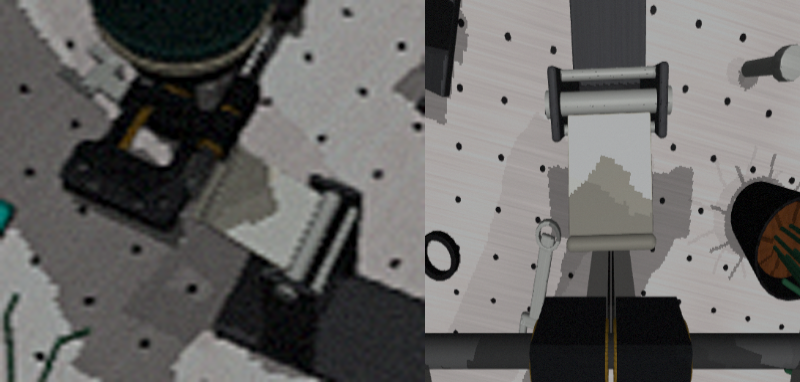

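```bash
cat > th.py <<'E'
from h import *
p=np.load("p.npy"); c=cap("wrist","pics/wt.png"); 
for n in ("pivot_a","edge_a"): print(n,[(np.round(d["location"],1).tolist(),round(d["confidence"],2)) for d in env.place_of("wrist",n)])
for th in (0,.1,.2,.3,.4,.6,.8,1.0,1.2,1.4,1.57):
    q=[*p[:3],th]; e=[stand(q,-.07*np.cos(th),b,.12+.07*np.sin(th)) for b in (-.028,.028,0)]; uv=proj(c,e); 
    print(th,uv[2].round(1),"width",np.linalg.norm(uv[0]-uv[1]).round(1))
print("pivot",proj(c,[stand(p,0,0,.12)]),"barrel +-33",proj(c,[stand(p,0,.033,.12),stand(p,0,-.033,.12)]).round(1).tolist(),"tip",proj(c,[env.observe()["eef_pos"]]))
s=env.observe(); print(s["clock"],s["eef_pos"].round(4),s["ft_force"].round(1))
E
python3 th.py; python3 -c "
import cv2
a=cv2.imread('pics/wt.png')[50:300,170:340]; cv2.imwrite('pics/wt2.png',cv2.resize(a,None,fx=2.4,fy=2.4,interpolation=cv2.INTER_CUBIC))"
```

```text
pivot_a [([251.8, 105.4], 0.87)]
edge_a [([254.6, 243.5], 0.85)]
0 [249.2 230.1] width 100.0
0.1 [249.  234.6] width 103.7
0.2 [248.7 238.2] width 107.7
0.3 [248.5 240.7] width 112.1
0.4 [248.2 242. ] width 116.9
0.6 [247.6 240.1] width 127.5
0.8 [246.9 230.9] width 139.4
1.0 [246.1 212.8] width 152.2
1.2 [245.4 184.9] width 164.9
1.4 [244.6 147.3] width 176.4
1.57 [244.1 109.1] width 184.0
pivot [[248.28876442 100.52230465]] barrel +-33 [[182.2, 100.7], [314.4, 100.4]] tip [[253.73928724 245.63876057]]
5.4 [ 0.5002 -0.2349  0.1191] [-31.2  -2.7  10.4]
```

View pics/wt2.png

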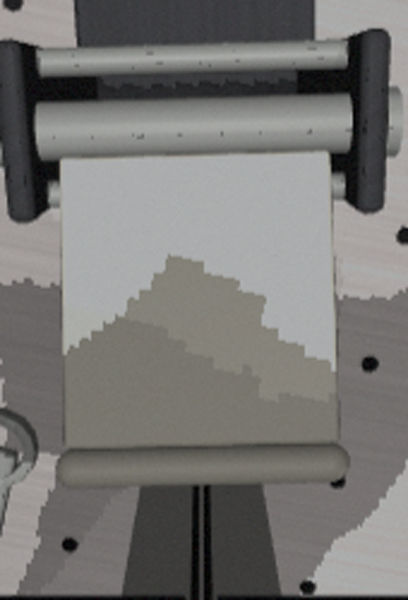

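```bash
python3 - <<'E'
from h import *
p=np.load("p.npy"); c=cap("wrist"); s=env.observe(); R=cv2.Rodrigues(np.array(c["rvec"]))[0]
print(R.round(3).tolist(), s["ee_rot"])
for nm,pos in (("h1",[.443,-.249,.2804]),("h2",[.4818,-.2389,.1005]),("now",s["eef_pos"])):
    c2=dict(c); c2["tvec"]=np.array(c["tvec"])-R@(np.array(pos)-s["eef_pos"])
    for th in (0,.1,.2,.3,.4,.5):
        q=[*p[:3],th]; w=lambda r:np.linalg.norm(np.subtract(*proj(c2,[stand(q,-r*np.cos(th),b,.12+r*np.sin(th)) for b in (-.028,.028)])))
        uv=proj(c2,[stand(q,0,0,.12),stand(q,-.07*np.cos(th),0,.12+.07*np.sin(th))])
        print(nm,th,"rowdiff",(uv[1,1]-uv[0,1]).round(1),"ratio65/10",(w(.065)/w(.010)).round(3))
E
```

```text
[[0.199, -0.98, -0.004], [-0.935, -0.192, 0.297], [-0.292, -0.056, -0.955]] [ 9.94959579e-01  1.00149896e-01 -4.96270737e-03 -8.97641669e-04]
h1 0 rowdiff 80.4 ratio65/10 0.95
h1 0.1 rowdiff 80.5 ratio65/10 0.966
h1 0.2 rowdiff 79.7 ratio65/10 0.982
h1 0.3 rowdiff 78.1 ratio65/10 1.0
h1 0.4 rowdiff 75.6 ratio65/10 1.018
h1 0.5 rowdiff 72.2 ratio65/10 1.037
h2 0 rowdiff 152.9 ratio65/10 0.902
h2 0.1 rowdiff 157.3 ratio65/10 0.931
h2 0.2 rowdiff 160.5 ratio65/10 0.964
h2 0.3 rowdiff 162.4 ratio65/10 0.999
h2 0.4 rowdiff 162.8 ratio65/10 1.038
h2 0.5 rowdiff 161.5 ratio65/10 1.08
now 0 rowdiff 129.6 ratio65/10 0.914
now 0.1 rowdiff 134.1 ratio65/10 0.94
now 0.2 rowdiff 137.7 ratio65/10 0.969
now 0.3 rowdiff 140.3 ratio65/10 0.999
now 0.4 rowdiff 141.5 ratio65/10 1.033
now 0.5 rowdiff 141.4 ratio65/10 1.068
```

Call:
{"op": "arm_command", "data": {"commands": [[255,0,0,-0.6,0],[255,0.5,0,-1.5,0],[255,1.1,0,-2.3,0],[255,1.8,0,-3.0,0],[255,2.7,0,-3.6,0],[255,3.6,0,-4.0,0],[255,3.6,0,-4.0,0]]}}

```text
clock: 6.15
eef_pos: [0.542, -0.2262, 0.1607]
ee_rot: [0.995, 0.102, 0.001, 0.0]
ft_force: [-0.5, -0.3, 0.2]
grip_width: 0.0006
```

```bash
python3 th.py; python3 - <<'E'
from h import *
a=cap("scene")["pixels"][170:280,200:310]; b=cv2.cvtColor(cv2.imread("pics/wt.png"),cv2.COLOR_BGR2RGB)
cv2.imwrite("pics/c4.png",np.hstack([cv2.resize(a,(382,382),interpolation=cv2.INTER_CUBIC),cv2.resize(b,(400,382))])[:,:,::-1])
E
```

```text
pivot_a [([253.0, 168.2], 0.71)]
edge_a []
0 [250.2 263. ] width 78.7
0.1 [250.1 267.4] width 80.9
0.2 [250.  271.1] width 83.3
0.3 [249.9 273.9] width 85.9
0.4 [249.8 275.8] width 88.7
0.6 [249.5 276.4] width 94.7
0.8 [249.3 272. ] width 101.1
1.0 [249.  261.6] width 107.6
1.2 [248.7 244.9] width 113.7
1.4 [248.5 222.1] width 119.0
1.57 [248.4 198.8] width 122.3
pivot [[249.99090162 166.57054457]] barrel +-33 [[199.5, 166.5], [300.5, 166.6]] tip [[253.95997033 247.70720309]]
6.3 [ 0.5404 -0.2266  0.16  ] [-0.1  0.6  0.4]
```

View pics/c4.png

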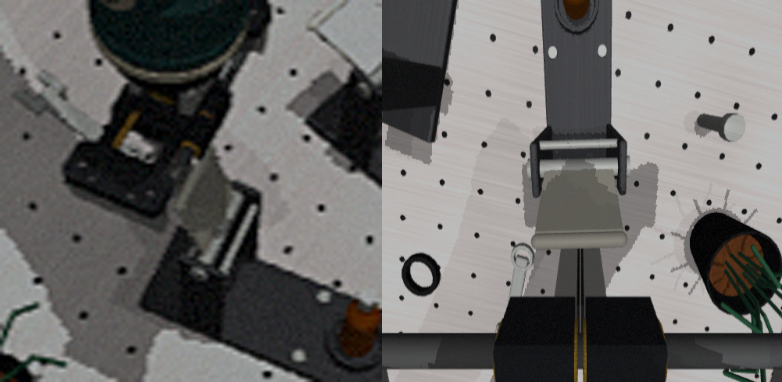

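Call:
{"op": "arm_command", "data": {"commands": [[255,1.0,0,-0.3,0],[255,2.0,0,-0.5,0],[255,3.0,0,-0.8,0],[255,3.8,0,-0.8,0],[255,4.7,0,-0.7,0],[255,5.3,0,-0.5,0],[255,5.9,0,-0.2,0],[255,5.9,0,-0.2,0]]}}

```text
clock: 7.15
eef_pos: [0.5989, -0.2144, 0.1617]
ee_rot: [0.995, 0.101, -0.0, -0.0]
ft_force: [-0.5, -0.3, -0.4]
grip_width: 0.0005
```

```bash
python3 - <<'E'
from h import *
a=cap("scene")["pixels"][170:280,200:310]; b=cap("wrist")["pixels"]
cv2.imwrite("pics/c5.png",np.hstack([cv2.resize(a,(382,382),interpolation=cv2.INTER_CUBIC),cv2.resize(b,(400,382))])[:,:,::-1])
s=env.observe(); p=np.load("p.npy");d=s["eef_pos"][:2]-p[:2]; print(s["clock"],1000*(d@[np.cos(p[2]),np.sin(p[2])]),1000*(d@[-np.sin(p[2]),np.cos(p[2])]),s["eef_pos"][2],s["ft_force"].round(1))
E
```

```text
7.25 20.254138292893934 -2.7579020296910968 0.1622355057756976 [ 0.8 -0.5  0. ]
```

View pics/c5.png

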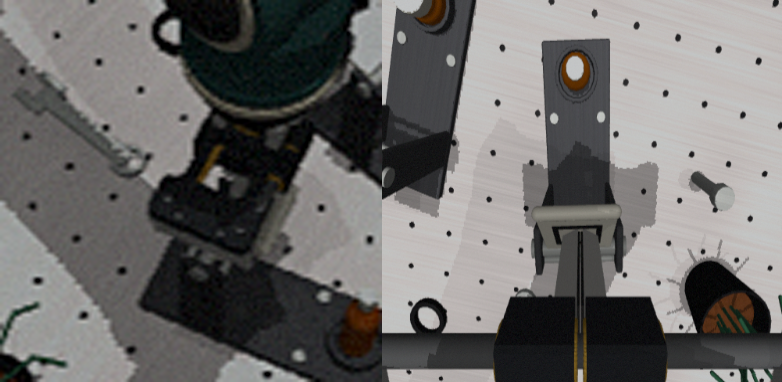

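Call:
{"op": "arm_command", "data": {"commands": [[255,0.5,0,0.4,0],[255,1.0,0,1.0,0],[255,1.5,0,1.7,0],[255,1.9,0,2.4,0],[255,2.1,0,3.0,0],[255,2.2,0,3.5,0],[255,2.2,0,3.6,0]]}}

```text
clock: 7.95
eef_pos: [0.6198, -0.2102, 0.1256]
ee_rot: [0.995, 0.101, -0.0, -0.0]
ft_force: [0.1, 0.4, -0.1]
grip_width: 0.0009
```

Call:
{"op": "arm_command", "data": {"commands": [[255,0,0,0.2,0],[255,0,0,0.4,0],[255,0,0,0.5,0],[255,0,0,0.5,0]]}}

```text
clock: 8.35
eef_pos: [0.6202, -0.2105, 0.1226]
ee_rot: [0.995, 0.101, 0.0, 0.0]
ft_force: [-4.6, 1.3, 12.1]
grip_width: 0.0007
```

Call:
{"op": "arm_command", "data": {"commands": [[255,0,0,0.1,0],[255,0,0,0.1,0],[255,0,0,-3,0],[255,0,0,-8,0],[255,-4,0,-13,0],[255,-9,0,-15,0],[255,-14,0,-15,0],[255,-15,0,-15,0]]}}

```text
clock: 9.15
eef_pos: [0.4702, -0.2419, 0.2729]
ee_rot: [0.995, 0.1, 0.001, 0.001]
ft_force: [0.7, -0.2, -0.0]
grip_width: 0.0007
```

```bash
python3 - <<'E'
from h import *
S=cap("scene","pics/sf.png")["pixels"]; T=cap("top","pics/tf.png")["pixels"]; b=cap("wrist")["pixels"]
a=S[120:290,210:400]
cv2.imwrite("pics/c6.png",np.hstack([cv2.resize(a,(400,358),interpolation=cv2.INTER_CUBIC),cv2.resize(b,(400,300))[:358] if 0 else cv2.resize(b,(400,358))])[:,:,::-1])
cv2.imwrite("pics/c7.png",cv2.resize(T[90:190,150:340],None,fx=4,fy=4,interpolation=cv2.INTER_CUBIC)[:,:,::-1])
s=env.observe(); print(s["clock"],s["eef_pos"],s["ft_force"].round(1))
p=np.load("p.npy")
for n in ("scene","top","wrist"): 
  c=cap(n); print(n,[(np.round(d["location"],1).tolist(),round(d["confidence"],2)) for d in env.place_of(n,"edge_a")],[ (th,proj(c,[stand(p,-.07*np.cos(th),0,.12+.07*np.sin(th))]).round(1).tolist()) for th in (2.8,3.0,3.14)])
E
```

```text
9.3 [ 0.47208541 -0.24139533  0.27234995] [-0.   0.1  1.4]
scene [([109.9, 193.3], 0.9), ([290.3, 246.3], 0.83), ([297.4, 174.4], 0.72), ([361.9, 153.3], 0.67), ([61.2, 283.8], 0.59)] [(2.8, [[287.8, 241.5]]), (3.0, [[288.6, 244.3]]), (3.14, [[288.6, 246.0]])]
top [([170.0, 125.4], 0.91), ([120.6, 191.5], 0.75), ([428.9, 253.0], 0.73), ([349.4, 288.1], 0.67), ([228.0, 165.9], 0.59), ([293.4, 130.7], 0.52)] [(2.8, [[292.6, 129.5]]), (3.0, [[292.1, 129.7]]), (3.14, [[291.8, 130.4]])]
wrist [] [(2.8, [[251.0, -27.0]]), (3.0, [[251.1, -26.2]]), (3.14, [[251.2, -23.3]])]
```

View pics/c6.png

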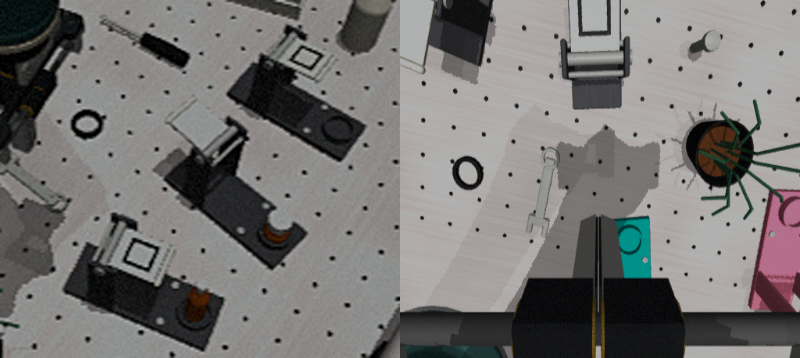

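View pics/c7.png

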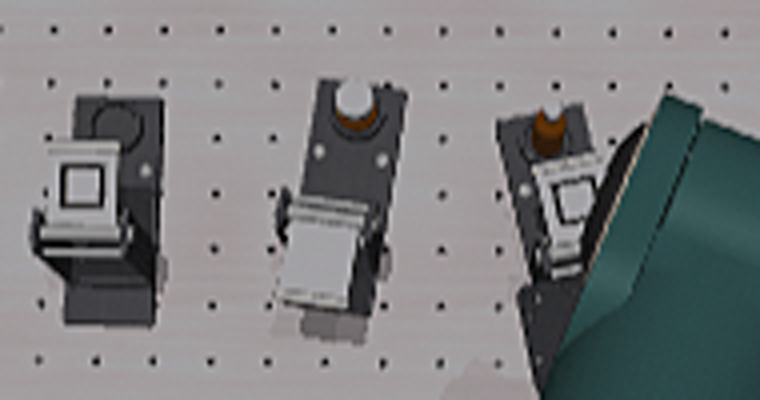

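```bash
python3 - <<'E'
from workcell import env
print(env.close_job()); s=env.observe(); print(s["clock"],s["ft_force"])
E
```

```text
the job is handed in; nothing more can be done
None
the job is handed in; nothing more can be done
```

The tag on the tall vial's stand is turned fully over and lies level on the vial's side with its framed face up. I used the shut fingertips to push its edge up from the robot's side and over the pivot, then pressed it down until it met its stop. The job was handed in at about 9.5 s of the 48 s allowed.

**Which stand:** There were two candidates in the scene picture. The narrow amber vial at (302, 265) fits the tall vial; the wide white-capped jar at (341, 226) is the short jar.

**Tag position:** At the stop the fingertip stood at 122.6 mm with 12 N upward. The level tag's top face should be at 122.5 mm. After I withdrew, the tag's edge showed at (290, 246) in the scene picture, against (289, 246) predicted for a tag turned fully over. In the top picture it was at (293, 131), against (292, 130).

**Everything else:** In the final pictures the other two tags, the vial and the jar look as they did at the start. I checked these by eye and did not measure them. The gripper finished about 0.27 m above the table with no lasting contact force.

**Checks that disagreed:**
- **Hinge position:** the top camera placed it 10–14 mm further out than the other views. The wrist camera and the force at contact settled it.
- **Starting tilt:** estimates of the tag's starting angle ranged from 0.1 to 0.3 rad; the wrist picture suggested about 0.1.
- **Push force:** it reached about 33 N at the fingertip early in the lift, so I pushed more lightly after that.

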